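Sort inspected housings into the pass and reject nests

ROBOT

A 6-joint arm with a two-finger parallel gripper is mounted at the origin on a cart in front of the work surface, level with it; the furniture and walls round the work are solid. World frame = base frame: x ahead of the robot, y to its left, z up, the work surface at z = 0. Lengths are in m, angles in rad, forces in N, time in s.
With the tool pointing down it reaches from about 0.3 to 0.775 m from the base axis. Payload 14.6 kg.
Tool frame: the origin (TCP) lies midway between the tips of the shut fingers; the grasp point (between the pads) lies 19 mm behind it (manip.tcp_to_grasp is the distance from the TCP to the grasp point, in m); z points along the fingers, y is the line along which they close (so a half turn about z gives the same grasp; the last joint's range is limited). The gripper opens to 85 mm and grips with 20 to 120 N. Pads are 22 mm wide; open, the fingers measure 114 mm over their backs; the gripper's body (76 mm by 85 mm) begins 54 mm behind the grasp point. The pads swing forward as they close: fully open they stand 13 mm farther back than shut.
Start: joints at [-1.271, 0.3, 1.521, -0, 1.321, -0.067], TCP at [0.197, -0.513, 0.231] pointing down, gripper open.
Joint ranges: [-3.03, 3.03], [-0.79, 2.21], [0.23, 2.52], [-1.04, 4.18], [0, 3.07], [-2.55, 2.55]. Speed limits (rad/s): [2.22, 2.22, 2.57, 3.14, 3.14, 3.14].

INTERFACE

Orientations are given as a 3x3 rotation matrix whose columns are the frame's x, y, z axes.
In Python, from bench import manip gives the robot as it stands.
- The arm moves only by the tool move_arm, never from a script. Its argument "series" is a list that holds one entry, the list of rows, each a list of 4 numbers: the shift along the tool's x, y, z in m, then the turn about the tool's z in degrees. A call has exactly 10 rows; each row is the pose to reach, as a shift and turn from the pose commanded when the call began, along the tool's axes at that moment; what a row does not reach only later rows make up. A row lasts 1/12 s, in which the tool goes at most 41.7 mm and 7.16 degrees, less where a joint would pass 70% of its speed; a pose out of reach is approached as far as the arm can. A call with a gripper value outside its range is refused whole. "fingers" is the opening, from 0 (shut) to 1 (fully open), set as the call begins (left out, the last holds). The fingers move at their own pace and stop on an object; the grip force is fixed at half the most. Time passes only in rows, so rows that repeat a pose let the fingers close, or fill a call up. It gives the time, the measured TCP pose, the force, the opening and the grip force at its end, in the units of the state.
- manip.sense(): the state, without advancing time (a new reading comes with each control period).
- manip.read_camera(name): name is "side" or "top"; returns a dict with "image" (420x560x3 uint8, red, green, blue), "z_map" (420x560 float32, m along the optical axis (not along the pixel's ray), 0 where there is no reading), "fx", "fy", "cx", "cy" (pixels), "R" (3x3) and "t" (3): a world point X has camera coordinates R X + t. Camera axes: x right, y down, z forward; pixel columns grow to the right and rows downward; lengths in m; the calibration is good to about 2 mm. A picture is of the moment at which its call begins.
- manip.job_done(): hands the job in; it is judged then, once.
The state is a dict: "time_s": time; "joint_pos": joint angles; "joint_vel": joint speeds; "tau": joint torques, N m; "position": TCP position; "tool_rot": TCP orientation; "contact_force": force on the tool from outside, world axes, zero at the start; "moment": the same for the moment, N m; "width": opening from 0.0 (shut) to 1.0 (fully open); "gripper_force": force on a finger pad.
Only numpy, scipy, OpenCV 4.12 (cv2) and the standard library are available. Lean on these libraries where they do the work, as an engineer would, in place of code of your own. Each camera call takes 0.05 s, during which the arm holds its last target. There are 200 camera calls.

TASK

The inspector has put a brass tag on top of two of the grey junction housings: round means pass, three-cornered means reject. Set each tagged housing down flat, on its foot, inside the tray whose front tongue carries a tag of the same shape.

Things in the scene. Friction and masses are not known exactly. Their poses are not given: they have to be found in the camera images.
- housing_pass: loose grey junction housing, 250 g, on its foot. Foot plate 70 (its x) x 40 (its y) x 8 mm, body 44 x 40 mm on it, flat top 42 mm up; steel gland on its +x side. Grip the flat y faces, 40 mm apart over the full height. Brass tag on top: round, 32 mm across. Origin: centre of the underside, z up. An untagged twin stands near by.
- housing_reject: loose grey junction housing, 250 g, on its foot. Foot plate 70 (its x) x 40 (its y) x 8 mm, body 44 x 40 mm on it, flat top 42 mm up; steel gland on its +x side. Grip the flat y faces, 40 mm apart over the full height. Brass tag on top: three-cornered, sides 37 mm. Origin: centre of the underside, z up. An untagged twin stands near by.
- nest_pass: pass nest: low open steel tray fixed to the top. Outside 112 (its x) x 92 (its y) mm, inside 100 x 80, walls 12 mm high, floor 4 mm above the cabinet top. A flat tongue, 40 x 56 mm, on its -x side (to the robot) bears a brass tag: round, 32 mm across. Origin: centre of the tray's underside, at the cabinet top; z up.
- nest_reject: reject nest: low open steel tray fixed to the top. Outside 112 (its x) x 92 (its y) mm, inside 100 x 80, walls 12 mm high, floor 4 mm above the cabinet top. A flat tongue, 40 x 56 mm, on its -x side (to the robot) bears a brass tag: three-cornered, sides 37 mm. Origin: centre of the tray's underside, at the cabinet top; z up.

How it is judged:
At the end, for the whole second after the job is handed in: Each tagged housing stands on the floor of the nest with the same tag: origin within 34 mm (nest x) and 32 mm (nest y) of the nest's centre, 0 to 7 mm above the nest's origin, upright within 0.07 rad, at rest (under 0.02 m/s). Any yaw will do (x of housing_pass in the frame of nest_pass between -0.034 and 0.034 m and y of housing_pass in the frame of nest_pass between -0.032 and 0.032 m and z of housing_pass in the frame of nest_pass between 0 and 0.007 m and angle between each of housing_pass, housing_reject's own z axis and vertical below 0.07 rad and linear speed of each of housing_pass, housing_reject below 0.02 m/s and x of housing_reject in the frame of nest_reject between -0.034 and 0.034 m and y of housing_reject in the frame of nest_reject between -0.032 and 0.032 m and z of housing_reject in the frame of nest_reject between 0 and 0.007 m); the robot touches nothing.
It also fails if it takes over 53 s, if anything falls off the work surface, if the arm or the gripper's body presses on something with over 40 N, if the wrist force passes 120 N, or if a joint passes its speed limit or range.

## Working session

There is one attempt and no reset: what is moved stays moved. The work goes in short steps, Python scripts to look and compute and a tool call to move; the robot and the scene stay as the last step left them, time stands still between calls to the robot, and variables do not carry over. Pictures are saved under pics/ and viewed, at most 10 in all, crops included, and the job is handed in when it is done.

Besides the shell and the picture viewer there is one more tool, called after "Emit:" as name(argument=value, ...) on one line, values as JSON. move_arm: Moves the arm, as the interface text tells. Its arguments: {"type":"object","properties":{"series":{"type":"array","items":{"type":"array","items":{"type":"array","items":{"type":"number"}}}},"fingers":{"type":"number"}},"required":["series"]}

```bash
mkdir -p pics; ls; python3 - <<'E'
from bench import manip
import cv2,numpy as np
for n in("top","side"):
    c=manip.read_camera(n); cv2.imwrite(f"pics/{n}0.png",c["image"][:,:,::-1]); np.savez(f"{n}0.npz",**c)
    print(n,c["fx"],c["cx"],c["cy"],(-c["R"].T@c["t"]).round(3),c["R"].round(3).tolist())
s=manip.sense();print(s["position"],s["tool_rot"],s["width"],s["time_s"],manip.tcp_to_grasp)
E
```

```text
pics
top 412.33662572961765 272.52778240409293 210.0608342670663 [0.491 0.002 0.908] [[-0.027, -0.999, 0.023], [-0.998, 0.026, -0.052], [0.051, -0.024, -0.998]]
side 498.0502706494948 282.1721770658044 209.96838076971173 [0.427 0.67  0.608] [[-0.993, -0.121, -0.012], [-0.067, 0.631, -0.773], [0.101, -0.766, -0.635]]
[ 0.19716005 -0.51322527  0.23078748] [[ 9.33501091e-01  3.58574404e-01 -3.30422626e-04]
 [ 3.58574555e-01 -9.33500615e-01  9.43302860e-04]
 [ 2.97945365e-05 -9.99055396e-04 -9.99999501e-01]] 1.0052656878438153 0.1 0.0187
```

View pics/top0.png

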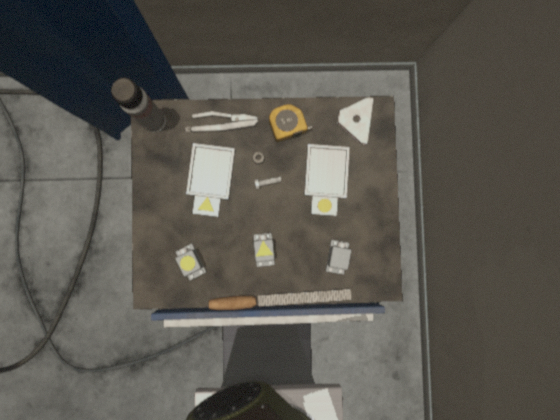

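View pics/side0.png

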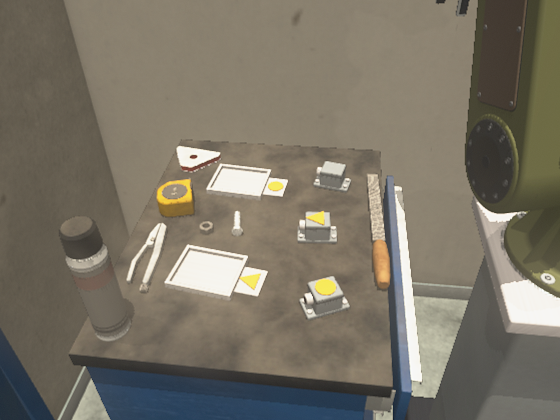

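The top view shows the round-tagged housing at (188,263), the triangle-tagged one at (264,250) and the untagged twin at (340,257). The triangle nest is on the left (212,170) with its tongue tag at (207,206). The round nest is on the right (327,170) with its tag at (324,205). The side view agrees. Next I'll measure these positions from the depth map.

```bash
cat > h.py <<'E'
import cv2,numpy as np
def cloud(c):
    z=c["z_map"].astype(float); v,u=np.indices(z.shape)
    P=np.stack([(u-c["cx"])/c["fx"]*z,(v-c["cy"])/c["fy"]*z,z],-1)
    return (P-c["t"])@c["R"]          # R^T (P-t)
def cast(c,uv,h):
    d=np.array([(uv[0]-c["cx"])/c["fx"],(uv[1]-c["cy"])/c["fy"],1])@c["R"]
    o=-c["R"].T@c["t"]; return (o+d*(h-o[2])/d[2])[:2]
def tags(c):
    hsv=cv2.cvtColor(c["image"],cv2.COLOR_RGB2HSV)
    m=cv2.inRange(hsv,(22,100,110),(36,255,255))
    out=[]
    for k in cv2.findContours(m,cv2.RETR_EXTERNAL,cv2.CHAIN_APPROX_NONE)[0]:
        a=cv2.contourArea(k)
        if a<60: continue
        M=cv2.moments(k); fill=a/cv2.minEnclosingCircle(k)[1]**2/np.pi
        out.append((M["m10"]/M["m00"],M["m01"]/M["m00"],a,fill))
    return out
def rect(p):
    (x,y),(w,h),a=cv2.minAreaRect((p*1000).astype(np.float32))
    if w<h: w,h,a=h,w,a+90
    return [round(v,1) for v in (x,y,w,h,(a+90)%180-90)]
E
cat > m.py <<'E'
from h import *
import sys
for n in ("top","side"):
    c=dict(np.load(n+"0.npz")); W=cloud(c)
    print(n)
    for u,v,a,f in tags(c): print(round(u),round(v),a,round(f,2),"z0",cast(c,(u,v),0).round(4),"z42",cast(c,(u,v),.043).round(4),W[int(v),int(u)].round(4))
    if n=="top":
        print("table z",np.median(W[220:240,200:350,2]))
        for name,(u0,v0,u1,v1) in dict(hp=(168,240,212,285),hr=(245,228,284,272),hu=(320,235,360,280),nr=(180,138,242,203),np=(298,138,357,200),front=(150,305,390,325)).items():
            Q=W[v0:v1,u0:u1].reshape(-1,3); b=Q[:,2]
            lo=.006 if name[0]=="n" else .004
            S=Q[(b>lo)&(b<.12)]; print(name,len(S),rect(S[:,:2]),"zmax",np.percentile(S[:,2],98).round(4))
            if name[0]=="h": T=Q[(b>.03)&(b<.055)]; print("  top",rect(T[:,:2]),T.mean(0).round(4))
            im=c["image"][v0:v1,u0:u1]; g=(im.min(-1)>(150 if name[0]=="n" else 95)).astype(np.uint8)
            k=max(cv2.findContours(g,0,1)[0],key=cv2.contourArea)[:,0]+[u0,v0]
            print("  bright",rect(np.array([cast(c,q,.012 if name[0]=="n" else .008) for q in k])))
E
python3 m.py
```

```text
top
187 263 122.0 0.88 z0 [0.4273 0.1694] z42 [0.4304 0.1615] [0.4323 0.1616 0.0432]
264 250 74.0 0.45 z0 [0.4505 0.0015] z42 [0.4524 0.0015] [0.4529 0.0032 0.0465]
324 205 94.0 0.81 z0 [ 0.5462 -0.135 ] z42 [ 0.5436 -0.1285] [ 0.5458 -0.1332  0.0075]
table z 0.0009653853296733817
hp 710 [430.6, 162.2, 92.0, 91.0, -0.8] zmax 0.047
  top [434.4, 162.9, 53.8, 39.8, 25.7] [0.4322 0.1607 0.0423]
  bright [429.1, 164.1, 70.7, 47.0, 25.5]
hr 638 [452.2, 2.1, 93.6, 81.0, -1.5] zmax 0.0473
  top [456.8, 2.4, 54.5, 40.3, 4.2] [0.4541 0.0021 0.0423]
  bright [451.9, 2.2, 72.6, 41.7, 3.2]
hu 691 [432.0, -163.8, 93.3, 85.9, -2.3] zmax 0.0454
  top [436.4, -158.8, 54.4, 40.4, -12.2] [ 0.4339 -0.1574  0.0416]
  bright [431.3, -162.0, 71.6, 48.6, -11.5]
nr 939 [618.1, 111.4, 127.4, 100.5, -8.6] zmax 0.0155
  bright [618.8, 115.5, 128.2, 90.9, -8.6]
np 960 [627.4, -149.5, 141.3, 107.7, -5.4] zmax 0.0154
  bright [616.9, -140.9, 121.0, 90.9, -5.4]
front 219 [334.7, 106.5, 243.4, 11.1, 88.2] zmax 0.0304
  bright [312.2, -9.0, 516.3, 40.8, 88.2]
side
325 286 236.5 0.72 z0 [0.4313 0.1224] z42 [0.431  0.1611] [0.4311 0.1605 0.0432]
251 280 136.5 0.42 z0 [0.5535 0.1215] z42 [0.5445 0.1603] [0.5538 0.1241 0.0049]
318 217 99.5 0.36 z0 [ 0.4547 -0.0496] z42 [0.4528 0.0013] [0.4537 0.0047 0.0461]
275 186 89.5 0.56 z0 [ 0.5475 -0.1397] z42 [ 0.539  -0.0824] [ 0.5466 -0.1324  0.0073]
174 192 579.0 0.55 z0 [ 0.7474 -0.0987] z42 [ 0.7248 -0.0443] [ 0.7281 -0.0508  0.0393]
```

```bash
cat > go.py <<'E'
import sys,numpy as np
from bench import manip
x,y,z,yaw=map(float,sys.argv[1:5]); s=manip.sense(); R=np.array(s["tool_rot"])
now=np.degrees(np.arctan2(R[1,0],R[0,0])); t=-(yaw-now)
print("shift mm",(R.T@(np.array([x,y,z])-s["position"])*1000).round(1),"turn",round((t+90)%180-90,1),"t",s["time_s"],"pos",np.round(s["position"],4),"tilt",R[:2,2].round(3),"w",s["width"],"gf",s["gripper_force"],"q",np.round(s["joint_pos"],2),"F",np.round(s["contact_force"],1))
E
python3 go.py .431 .161 .16 25.6
```

```text
shift mm [ 460.  -545.5   71.3] turn -4.6 t 0.1 pos [ 0.1972 -0.5132  0.2308] tilt [-0.     0.001] w 1.0052656878438153 gf 0.0 q [-1.27  0.3   1.52 -0.    1.32 -0.07] F [-0.7 -0.2 -0.5]
```

Emit:
move_arm(series=[[[0.02,-0.023,0,-0.5],[0.043,-0.05,0,-1],[0.066,-0.077,0,-1.5],[0.089,-0.105,0,-2],[0.112,-0.132,0,-2.5],[0.135,-0.16,0,-3],[0.158,-0.187,0,-3.5],[0.181,-0.214,0,-4],[0.205,-0.243,0,-4.6],[0.23,-0.273,0,-4.6]]], fingers=1)

```text
time_s: 0.93
position: [0.314, -0.1745, 0.2312]
tool_rot: [[0.902, 0.432, 0.0], [0.432, -0.902, -0.0], [0.0, 0.0, -1.0]]
contact_force: [1.2, -0.5, -0.3]
width: 0.997
gripper_force: 0.0
```

```bash
python3 go.py .431 .161 .16 25.6
```

```text
shift mm [ 250.5 -251.9   71.2] turn 0.0 t 0.9333 pos [ 0.314  -0.1745  0.2312] tilt [ 0. -0.] w 0.9974491146881335 gf 0.0 q [-0.61 -0.14  2.    0.    1.29  0.51] F [ 1.2 -0.5 -0.3]
```

Emit:
move_arm(series=[[[0.028,-0.028,0,0],[0.056,-0.056,0.005,0],[0.084,-0.084,0.012,0],[0.112,-0.112,0.02,0],[0.14,-0.14,0.03,0],[0.168,-0.168,0.04,0],[0.196,-0.197,0.05,0],[0.222,-0.223,0.06,0],[0.24,-0.241,0.068,0],[0.25,-0.252,0.071,0]]])

```text
time_s: 1.77
position: [0.4304, 0.1617, 0.1588]
tool_rot: [[0.901, 0.434, -0.002], [0.434, -0.901, -0.0], [-0.002, -0.001, -1.0]]
contact_force: [0.3, -0.6, -0.2]
width: 1.003
gripper_force: 0.0
```

```bash
python3 go.py .431 .161 .013 25.6
```

```text
shift mm [  0.6   1.  145.8] turn 0.1 t 1.7667 pos [0.4304 0.1617 0.1588] tilt [-0.002 -0.   ] w 1.0031976200880606 gf 0.0 q [0.28 0.18 1.85 0.   1.11 1.4 ] F [ 0.3 -0.6 -0.2]
```

Emit:
move_arm(series=[[[0,0,0.015,0],[0,0,0.035,0],[0,0,0.055,0],[0,0,0.075,0],[0,0,0.095,0],[0,0,0.112,0],[0,0.001,0.126,0],[0,0.001,0.137,0],[0,0.001,0.145,0],[0,0.001,0.145,0]]])

```text
time_s: 2.6
position: [0.4302, 0.1581, 0.0139]
tool_rot: [[0.902, 0.432, -0.002], [0.432, -0.902, -0.001], [-0.002, -0.0, -1.0]]
contact_force: [-0.4, 0.2, 0.1]
width: 1.0
gripper_force: 0.0
```

Emit:
move_arm(series=[[[0,0,0,0],[0,0,0,0],[0,0,0,0],[0,0,0,0],[0,0,0,0],[0,0,0,0],[0,0,0,0],[0,0,0,0],[0,0,0,0],[0,0,0,0]]], fingers=0)

```text
time_s: 3.43
position: [0.4314, 0.1585, 0.0161]
tool_rot: [[0.902, 0.432, 0.001], [0.432, -0.902, 0.0], [0.001, 0.0, -1.0]]
contact_force: [-1.3, 0.3, 8.0]
width: 0.455
gripper_force: 61.4
```

```bash
python3 go.py .622 -.141 .1 -5.4
```

```text
shift mm [ 42.5 352.5 -83.7] turn 31.0 t 3.4333 pos [0.4314 0.1585 0.0161] tilt [0.001 0.   ] w 0.45499407057641283 gf 61.4450204372406 q [0.27 0.42 1.94 0.   0.78 1.4 ] F [-1.3  0.3  8. ]
```

Emit:
move_arm(series=[[[0,0,-0.01,0],[0,0,-0.03,0],[0,0,-0.05,0],[0,0.008,-0.07,0],[0.002,0.025,-0.085,2],[0.006,0.05,-0.09,6],[0.01,0.08,-0.09,10],[0.014,0.11,-0.09,14],[0.018,0.14,-0.09,18],[0.021,0.17,-0.09,22]]])

```text
time_s: 4.27
position: [0.524, 0.0128, 0.1062]
tool_rot: [[0.998, 0.06, 0.0], [0.06, -0.998, 0.0], [0.0, 0.0, -1.0]]
contact_force: [-0.2, 0.3, -1.5]
width: 0.452
gripper_force: 60.9
```

```bash
python3 go.py .622 -.141 .106 -5.4
```

```text
shift mm [ 88.7 159.3   0.2] turn 8.8 t 4.2667 pos [0.524  0.0128 0.1062] tilt [0. 0.] w 0.4516720350156307 gf 60.85458040237427 q [-0.05  0.38  1.72  0.    1.03  1.47] F [-0.2  0.3 -1.5]
```

Emit:
move_arm(series=[[[0.015,0.027,0,1.5],[0.03,0.054,0,3],[0.045,0.081,0,4.5],[0.06,0.107,0,6],[0.073,0.13,0,7.5],[0.082,0.147,0,8.8],[0.087,0.156,0,8.8],[0.089,0.159,0,8.8],[0.089,0.159,0,8.8],[0.089,0.159,0,8.8]]])

```text
time_s: 5.1
position: [0.6218, -0.138, 0.1054]
tool_rot: [[0.996, -0.089, -0.0], [-0.089, -0.996, 0.0], [-0.0, -0.0, -1.0]]
contact_force: [0.4, -0.4, -2.5]
width: 0.454
gripper_force: 60.8
```

```bash
python3 - <<'E'
from bench import manip
import cv2
a=[manip.read_camera(n)["image"] for n in("top","side")]
A=cv2.resize(a[0][100:300,240:420],(380,422));B=cv2.resize(a[1][100:300,120:320],(400,422))
cv2.imwrite("pics/a.png",cv2.hconcat([A,B])[:,:,::-1])
E
python3 go.py .622 -.141 .021 -5.4
```

```text
shift mm [ 0.4  3.1 84.5] turn 0.3 t 5.2 pos [ 0.6219 -0.1379  0.1055] tilt [-0.  0.] w 0.4566797432665055 gf 60.84914445877075 q [-0.28  0.61  1.38  0.    1.15  1.38] F [ 0.4 -0.6 -2.5]
```

View pics/a.png

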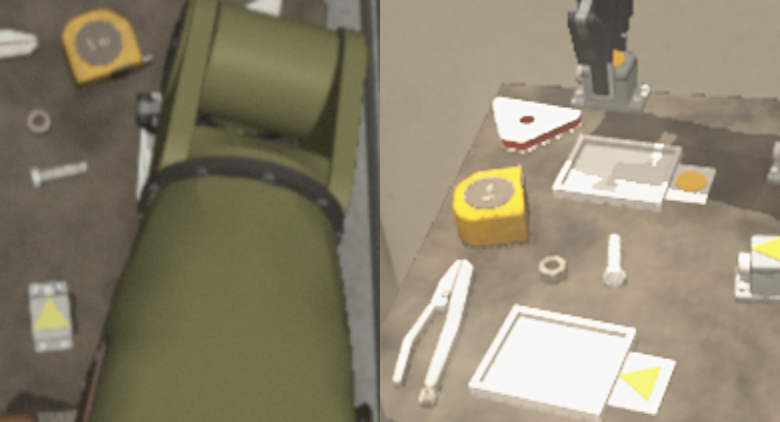

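The side view shows the housing held upright above the pass nest, so I can lower it.

Emit:
move_arm(series=[[[0,0.003,0.008,0],[0,0.003,0.02,0],[0,0.003,0.033,0],[0,0.003,0.046,0],[0,0.003,0.058,0],[0,0.003,0.067,0],[0,0.003,0.074,0],[0,0.003,0.079,0],[0,0.003,0.082,0],[0,0.003,0.083,0]]])

```text
time_s: 6.03
position: [0.622, -0.1419, 0.022]
tool_rot: [[0.996, -0.09, -0.0], [-0.09, -0.996, 0.0], [-0.0, -0.0, -1.0]]
contact_force: [-0.8, -0.2, -2.5]
width: 0.454
gripper_force: 60.8
```

```bash
python3 go.py .622 -.141 .020 -5.4
```

```text
shift mm [-0.  -0.9  2. ] turn 0.2 t 6.0333 pos [ 0.622  -0.1419  0.022 ] tilt [-0.  0.] w 0.4539271795897976 gf 60.83297610282898 q [-0.28  0.72  1.41 -0.    1.01  1.38] F [-0.8 -0.2 -2.5]
```

Still just above the floor. I'll lower the last 2 mm slowly, then release.

Emit:
move_arm(series=[[[0,0,0.0005,0],[0,0,0.001,0],[0,0,0.0015,0],[0,0,0.002,0],[0,0,0.002,0],[0,0,0.002,0],[0,0,0.002,0],[0,0,0.002,0],[0,0,0.002,0],[0,0,0.002,0]]])

```text
time_s: 6.87
position: [0.622, -0.142, 0.0203]
tool_rot: [[0.996, -0.09, 0.0], [-0.09, -0.996, -0.0], [0.0, 0.0, -1.0]]
contact_force: [0.9, 0.0, -2.3]
width: 0.454
gripper_force: 60.8
```

Emit:
move_arm(series=[[[0,0,0.0005,0],[0,0,0.001,0],[0,0,0.0015,0],[0,0,0.002,0],[0,0,0.0022,0],[0,0,0.0025,0],[0,0,0.0025,0],[0,0,0.0025,0],[0,0,0.0025,0],[0,0,0.0025,0]]])

```text
time_s: 7.7
position: [0.622, -0.142, 0.0202]
tool_rot: [[0.996, -0.09, 0.0], [-0.09, -0.996, -0.0], [0.0, 0.0, -1.0]]
contact_force: [-15.6, 3.1, 23.0]
width: 0.457
gripper_force: 64.2
```

Emit:
move_arm(series=[[[0,0,-0.002,0],[0,0,-0.002,0],[0,0,-0.002,0],[0,0,-0.002,0],[0,0,-0.002,0],[0,0,-0.006,0],[0,0,-0.02,0],[0,0,-0.045,0],[0,0,-0.075,0],[0,0,-0.1,0]]], fingers=0.75)

```text
time_s: 8.53
position: [0.6222, -0.142, 0.1209]
tool_rot: [[0.996, -0.09, 0.001], [-0.09, -0.996, -0.0], [0.002, 0.0, -1.0]]
contact_force: [-0.2, 1.3, 0.4]
width: 0.751
gripper_force: 0.0
```

```bash
python3 go.py .4525 .0015 .119 3.5; python3 - <<'E'
from bench import manip
import cv2
a=manip.read_camera("side")["image"]
cv2.imwrite("pics/b.png",cv2.resize(a[110:290,150:370],None,fx=3,fy=3)[:,:,::-1])
E
```

```text
shift mm [-182.  -127.6    1.5] turn -8.7 t 8.5333 pos [ 0.6222 -0.142   0.1209] tilt [ 0.001 -0.   ] w 0.7505077913996497 gf 0.0 q [-0.28  0.6   1.36  0.    1.18  1.38] F [-0.2  1.3  0.4]
```

View pics/b.png

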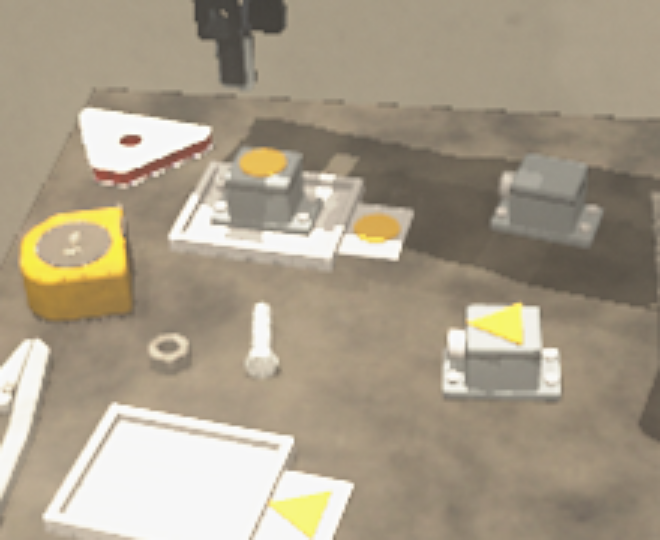

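The round-tagged housing sits flat in the pass nest. Next is the triangle-tagged one.

Emit:
move_arm(series=[[[-0.015,-0.01,0,-1],[-0.04,-0.028,0,-2],[-0.068,-0.048,0,-3],[-0.096,-0.067,0,-4],[-0.124,-0.087,0,-5],[-0.148,-0.104,0,-6],[-0.166,-0.116,0,-7.5],[-0.177,-0.124,0,-8.7],[-0.182,-0.128,0,-8.7],[-0.182,-0.128,0,-8.7]]], fingers=1)

```text
time_s: 9.42
position: [0.4521, 0.0025, 0.1186]
tool_rot: [[0.998, 0.062, 0.001], [0.062, -0.998, -0.0], [0.001, 0.0, -1.0]]
contact_force: [0.3, -0.7, -0.4]
width: 1.0
gripper_force: 0.0
```

```bash
python3 go.py .4525 .0015 .014 3.5
```

```text
shift mm [  0.2   1.  104.6] turn 0.0 t 9.4167 pos [0.4521 0.0025 0.1186] tilt [ 0.001 -0.   ] w 0.9997733843229178 gf 0.0 q [-0.08  0.22  1.91  0.    1.01  1.43] F [ 0.3 -0.7 -0.4]
```

Emit:
move_arm(series=[[[0,0,0.012,0],[0,0,0.027,0],[0,0,0.042,0],[0,0,0.057,0],[0,0,0.071,0],[0,0,0.083,0],[0,0,0.092,0],[0,0,0.1,0],[0,0,0.104,0],[0,0,0.104,0]]])

```text
time_s: 10.25
position: [0.4522, 0.0018, 0.0132]
tool_rot: [[0.998, 0.061, -0.001], [0.061, -0.998, 0.0], [-0.001, -0.0, -1.0]]
contact_force: [-0.4, 0.4, -0.1]
width: 0.998
gripper_force: 0.0
```

Emit:
move_arm(series=[[[0,0,0,0],[0,0,0,0],[0,0,0,0],[0,0,0,0],[0,0,0,0],[0,0,0,0],[0,0,0,0],[0,0,0,0],[0,0,0,0],[0,0,0,0]]], fingers=0)

```text
time_s: 11.08
position: [0.4527, 0.0019, 0.0145]
tool_rot: [[0.998, 0.061, 0.001], [0.061, -0.998, -0.0], [0.001, 0.0, -1.0]]
contact_force: [-0.7, 0.1, 5.6]
width: 0.457
gripper_force: 61.3
```

```bash
python3 go.py .627 .113 .1 -8.6
```

```text
shift mm [ 180.9 -100.1  -85.3] turn 12.1 t 11.0833 pos [0.4527 0.0019 0.0145] tilt [ 0.001 -0.   ] w 0.4569991395933197 gf 61.33908748626709 q [-0.08  0.41  1.96 -0.    0.77  1.43] F [-0.7  0.1  5.6]
```

Emit:
move_arm(series=[[[0,0,-0.01,0],[0,0,-0.03,0],[0,0,-0.05,0],[0.01,-0.005,-0.068,1],[0.03,-0.016,-0.08,3],[0.055,-0.03,-0.086,5],[0.08,-0.044,-0.086,7],[0.105,-0.058,-0.086,9],[0.13,-0.072,-0.086,11],[0.15,-0.083,-0.086,12]]])

```text
time_s: 11.92
position: [0.5981, 0.0952, 0.1005]
tool_rot: [[0.989, -0.149, 0.0], [-0.149, -0.989, 0.0], [0.0, -0.0, -1.0]]
contact_force: [-0.8, -0.7, -2.2]
width: 0.457
gripper_force: 60.7
```

```bash
python3 go.py .627 .113 .1 -8.6
```

```text
shift mm [ 25.9 -21.9   0.5] turn 0.0 t 11.9167 pos [0.5981 0.0952 0.1005] tilt [0. 0.] w 0.45747560575488533 gf 60.69680213928223 q [0.1  0.55 1.48 0.   1.11 1.82] F [-0.8 -0.7 -2.2]
```

Finish the travel, then descend to just above the floor (TCP 0.0195).

Emit:
move_arm(series=[[[0.008,-0.007,0,0],[0.016,-0.014,0,0],[0.022,-0.019,0,0],[0.025,-0.021,0,0],[0.026,-0.022,0.004,0],[0.026,-0.022,0.012,0],[0.026,-0.022,0.022,0],[0.026,-0.022,0.032,0],[0.026,-0.022,0.04,0],[0.026,-0.022,0.044,0]]])

```text
time_s: 12.75
position: [0.625, 0.1117, 0.0538]
tool_rot: [[0.989, -0.148, -0.002], [-0.148, -0.989, -0.0], [-0.002, 0.001, -1.0]]
contact_force: [-0.4, 0.3, -2.3]
width: 0.46
gripper_force: 60.6
```

```bash
python3 go.py .627 .113 .0205 -8.6
```

```text
shift mm [ 1.9 -1.6 33.3] turn 0.1 t 12.75 pos [0.625  0.1117 0.0538] tilt [-0.002 -0.   ] w 0.4602709897802391 gf 60.6498384475708 q [ 0.12  0.67  1.41 -0.    1.06  1.84] F [-0.4  0.3 -2.3]
```

Emit:
move_arm(series=[[[0,-0.001,0.005,0],[0,-0.001,0.012,0],[0,-0.001,0.019,0],[0,-0.001,0.025,0],[0,-0.001,0.029,0],[0,-0.001,0.032,0],[0,-0.001,0.033,0],[0,-0.001,0.0335,0],[0,-0.001,0.0335,0],[0,-0.001,0.0335,0]]])

```text
time_s: 13.58
position: [0.6262, 0.113, 0.0226]
tool_rot: [[0.989, -0.148, 0.001], [-0.148, -0.989, 0.0], [0.001, -0.0, -1.0]]
contact_force: [0.1, -0.1, -1.2]
width: 0.457
gripper_force: 60.6
```

Emit:
move_arm(series=[[[0,0,0.0005,0],[0,0,0.001,0],[0,0,0.0012,0],[0,0,0.0014,0],[0,0,0.0016,0],[0,0,0.0018,0],[0,0,0.002,0],[0,0,0.002,0],[0,0,0.002,0],[0,0,0.002,0]]])

```text
time_s: 14.42
position: [0.626, 0.1129, 0.0203]
tool_rot: [[0.989, -0.148, 0.0], [-0.148, -0.989, 0.0], [0.0, -0.0, -1.0]]
contact_force: [0.6, 0.5, -1.6]
width: 0.46
gripper_force: 60.6
```

Emit:
move_arm(series=[[[0,0,0.0004,0],[0,0,0.0007,0],[0,0,0.001,0],[0,0,0.0013,0],[0,0,0.0016,0],[0,0,0.0019,0],[0,0,0.002,0],[0,0,0.002,0],[0,0,0.002,0],[0,0,0.002,0]]])

```text
time_s: 15.25
position: [0.626, 0.1129, 0.0186]
tool_rot: [[0.989, -0.148, 0.0], [-0.148, -0.989, 0.0], [0.0, -0.0, -1.0]]
contact_force: [-4.3, -1.1, 5.8]
width: 0.46
gripper_force: 61.2
```

Contact with the floor, so release and rise.

Emit:
move_arm(series=[[[0,0,0,0],[0,0,0,0],[0,0,0,0],[0,0,0,0],[0,0,-0.001,0],[0,0,-0.006,0],[0,0,-0.02,0],[0,0,-0.045,0],[0,0,-0.075,0],[0,0,-0.1,0]]], fingers=0.75)

```text
time_s: 16.08
position: [0.6263, 0.113, 0.1215]
tool_rot: [[0.989, -0.148, 0.002], [-0.148, -0.989, 0.0], [0.002, -0.0, -1.0]]
contact_force: [0.4, 0.3, 0.6]
width: 0.747
gripper_force: 0.0
```

Emit:
move_arm(series=[[[-0.01,0.01,-0.02,0],[-0.04,0.02,-0.04,0],[-0.08,0.03,-0.06,0],[-0.12,0.04,-0.08,0],[-0.155,0.05,-0.09,0],[-0.18,0.055,-0.1,0],[-0.19,0.06,-0.1,0],[-0.195,0.06,-0.1,0],[-0.2,0.06,-0.1,0],[-0.2,0.06,-0.1,0]]])

```text
time_s: 16.92
position: [0.4192, 0.0833, 0.2186]
tool_rot: [[0.989, -0.147, 0.0], [-0.147, -0.989, 0.0], [0.0, -0.0, -1.0]]
contact_force: [0.4, 0.2, -0.0]
width: 0.751
gripper_force: 0.0
```

```bash
python3 - <<'E'
from bench import manip
from h import *
c=manip.read_camera("side"); W=cloud(c)
for u,v,a,f in tags(c): print(round(u),round(v),a,cast(c,(u,v),.047).round(4),cast(c,(u,v),.005).round(4))
# pass tag is shaded: looser colour mask
hsv=cv2.cvtColor(c["image"],cv2.COLOR_RGB2HSV); m=cv2.inRange(hsv,(10,120,60),(36,255,255))
for k in cv2.findContours(m,0,1)[0]:
    if cv2.contourArea(k)>40:
        M=cv2.moments(k);q=(M["m10"]/M["m00"],M["m01"]/M["m00"]);print("L",np.round(q),cast(c,q,.047).round(4),cast(c,q,.005).round(4),W[int(q[1]),int(q[0])].round(4))
cv2.imwrite("pics/c.png",cv2.resize(c["image"][110:310,130:370],None,fx=3,fy=3)[:,:,::-1])
E
```

```text
251 280 128.5 [0.5436 0.1645] [0.5523 0.1266]
205 252 141.0 [0.6262 0.113 ] [0.6411 0.0713]
275 186 85.0 [ 0.5383 -0.0764] [ 0.5466 -0.1323]
174 192 637.5 [ 0.7225 -0.0389] [ 0.7446 -0.092 ]
237 164 93.5 [ 0.6234 -0.1424] [ 0.6381 -0.2032]
L [251. 280.] [0.5437 0.1643] [0.5524 0.1264] [0.5528 0.1288 0.0077]
L [206. 253.] [0.626  0.1135] [0.6409 0.0718] [0.6266 0.1139 0.0486]
L [381. 265.] [0.3464 0.1105] [0.3404 0.0686] [0.3439 0.0888 0.0272]
L [275. 186.] [ 0.5381 -0.0764] [ 0.5464 -0.1323] [ 0.5468 -0.1338  0.0063]
L [175. 198.] [ 0.7156 -0.0204] [ 0.7373 -0.0721] [ 0.72   -0.03    0.0393]
L [237. 164.] [ 0.6229 -0.1418] [ 0.6375 -0.2026] [ 0.6243 -0.1443  0.0474]
```

View pics/c.png

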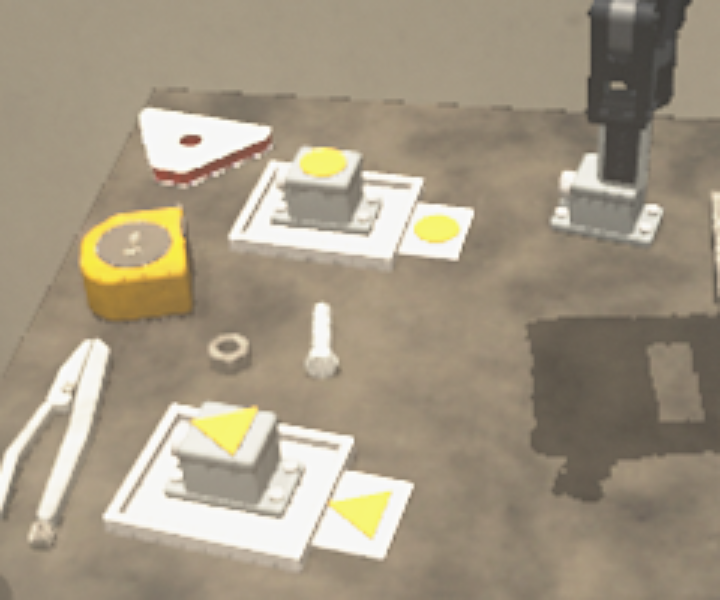

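Both housings stand flat inside the nests with matching tags, within a few mm of centre, and the arm is clear.

```bash
python3 -c "
from bench import manip
print(manip.job_done())"
```

```text
the job is handed in; nothing more can be done
None
```

The job is handed in at about 17 s of the 53 s allowed: by the last camera view, each tagged housing stands flat in the nest with its matching tag, within a few mm of centre, and the arm is clear; no verdict came back.

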